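Square a deep-well plate into a shaker's fence corner and clamp it

TASK

Get the deep-well plate ready for shaking: push it along the shaker's platform, under the raised hold-down frame, until it stands square and flush against both fences in the corner. Then swing the hold-down frame all the way down over the plate and let go. Do not tip the plate, and leave the other things on the bench alone.

Things in the scene. Friction and masses are not known exactly. Their poses are not given: they have to be found in the camera images.
- plate: loose deep-well plate: white plastic block with 96 square wells, 85.5 (x) x 127.8 (y) x 44 mm, about 110-220 g. The lowest 8 mm are a skirt of full size; the walls above are set in 2 mm all round. Origin: centre of its underside, z up. Starts flat on the platform, axes within 0.16 rad of the shaker's, its centre 18-36 mm in x and 14-32 mm in y short of home. Slides under 1-2 N; too wide to grip: push its walls low
- shaker: microplate shaker, fixed: white base 230 x 250 mm, display and dial in front; on top a flat aluminium platform 205 (x) x 232 (y) mm, surface 75 mm above the bench, with two fences and two hinge posts (55 mm high, behind the rear fence). Origin: on the bench under the platform's centre; x to its rear (away from the robot), y to its left, z up. With the plate home, the plate's origin is at (12.2, 21.1, 75) mm here
- fence_corner (a point): point on the platform where the inner faces of the two fences would meet, (55, 85, 75) mm in the shaker's frame, axes as the shaker's; the plate belongs on its -x, -y side. Steel fences, 16 mm high: the rear one lies along y at this x, from 12 to 142 mm to the right of this point; the left one along x at this y, from 12 to 132 mm to the front of it. Home, the plate touches both
- clamp (a joint): hinge of the hold-down frame, rad: 0 = shut, level on the plate's top; grows as its front tips up; stop at 0.75; starts at 0.68-0.75. Stiff: stays where left; about 1-4 N down on the handle moves it. Lips 7.5 mm deep under its front and right edges pass outside the plate with 5 mm to spare if the plate is home, else they land on it and the frame stops short
- hinge (a point): middle of the frame's hinge axis, (83, 18, 119) mm in the shaker's frame; the axis runs along y. The frame is an 8 mm aluminium plate with a window, 112 x 150 mm, reaching 127 mm ahead of the axis. Raised, frame and handle overhang the plate, so an upright tool cannot follow the plate to the fences; one leaning about 40 degrees, fingers pointing rearward and down, can
- handle (a point): middle of the frame's handle, a black round bar 16 mm thick, 112 mm long, parallel to the hinge, ahead of the frame's front edge: 160 mm from the hinge axis and 4 mm above the axis's level when shut. About 223-231 mm above the bench when raised, 123 mm when shut. Push it down from above along its arc about the hinge; it comes about 40 mm towards the front on the way
- timer: bystander: small white lab timer lying in front of the shaker, 58 x 66 x 18 mm, origin at its underside
- marker: bystander: black and white marker pen lying in front of the shaker, 135 mm long, 16 mm thick
- brown_bottle: bystander: brown reagent bottle with black cap to the left of the shaker, 52 mm across, 125 mm high, origin at its underside
- white_bottle: bystander: white reagent bottle with red cap to the left of the shaker, 49 mm across, 105 mm high, origin at its underside
- dish: bystander: petri dish lying to the left of the shaker, 92 mm across, 16 mm high, origin at its underside
- tips: bystander: pipette tip box with clear lid to the right of the shaker, 92 x 122 x 94 mm, origin at its underside
Things that resemble listed ones, but are neither listed nor needed, are in the scene too. Of the things like the plate, leave any that is orange; of the rest the larger one is meant.

How it is judged (in metres and radians):
On the way:
1. the plate is square and flush in the fence corner while the frame is still raised (x of plate in the frame of fence_corner above -0.0458 m and y of plate in the frame of fence_corner above -0.0669 m and z of plate in the frame of fence_corner below 0.004 m and angle between the y axis of plate and the y axis of shaker, either way round below 0.03 rad and value of joint clamp above 0.4 rad), for 0.2 s.
At the end, for the whole second after the job is handed in: The plate stands flat on the platform, at rest, within 3 mm of both fences and within 0.03 rad of square with them; the hold-down frame is shut (hinge below 0.035 rad) (x of plate in the frame of fence_corner above -0.0458 m and y of plate in the frame of fence_corner above -0.0669 m and z of plate in the frame of fence_corner below 0.004 m and angle between the y axis of plate and the y axis of shaker, either way round below 0.03 rad and value of joint clamp below 0.035 rad and angle between plate's own z axis and vertical below 0.05 rad and linear speed of plate below 0.01 m/s and velocity of joint clamp below 0.05 rad/s); the robot touches nothing.
It fails at once if the plate is tipped more than 17 degrees (angle between plate's own z axis and vertical above 0.3 rad).
It fails at once if a bystander is moved more than 30 mm (distance of any of timer, marker, brown_bottle, white_bottle, dish, tips from where it was at the start of the episode above 0.03 m).
It also fails if it takes over 72 s, if anything falls off the work surface, if the arm or the gripper's body presses on something with over 40 N, if the wrist force passes 120 N, or if a joint passes its speed limit or range.

ROBOT

A 6-joint arm with a two-finger parallel gripper is mounted at the origin on a cart in front of the work surface, level with it; the furniture and walls round the work are solid. World frame = base frame: x ahead of the robot, y to its left, z up, the work surface at z = 0. Lengths are in mm, angles in rad, forces in N, time in s.
With the tool pointing down it reaches from about 250 to 725 mm from the base axis. Payload 9.7 kg.
Tool frame: the origin (TCP) lies at the very end of the fingers, on their centre line; the grasp point (between the pads) lies 19 mm behind it; z points along the fingers, y is the line along which they close (so a half turn about z gives the same grasp; the last joint's range is limited). The gripper opens to 85 mm and grips with 20 to 120 N. Pads are 22 mm wide; open, the fingers measure 114 mm over their backs; the gripper's body (76 mm by 85 mm) begins 54 mm behind the grasp point. The pads swing forward as they close: fully open they stand 13 mm farther back than shut.
Start: joints at [1.25, 0.087, 0.176, 1.66, 0, 1.571], TCP at [173.426, 521.939, 231.284] pointing down, gripper open.
Joint ranges: [-3.13, 3.13], [-0.85, 1.81], [-1.15, 1.24], [-2.2, 2.28], [-1.44, 1.52], [-3.14, 3.14]. Speed limits (rad/s): [2.22, 2.22, 2.57, 3.14, 3.14, 3.14].

INTERFACE

Orientations are given as a 3x3 rotation matrix whose columns are the frame's x, y, z axes.
In Python, from bench import * gives the robot as it stands.
- The arm moves only by the tool play_rows, never from a script. Its argument "targets" is a list of rows, each a list of 3 entries, a list of its own where there are three numbers: the turn, a rotation vector about the tool's x, y, z in degrees, then the shift along the tool's x, y, z in cm, then the gripper's target within -1 to 1 (shut at 1, half-way at 0, fully open at -1). A call has 1 to 8 rows; each row is the pose to reach, as a shift and turn from the pose commanded when the call began, along the tool's axes at that moment; what a row does not reach only later rows make up. A row lasts 1/8 s, in which the tool goes at most 62.5 mm and 10.7 degrees, less where a joint would pass 70% of its speed; a pose out of reach is approached as far as the arm can. A call with a gripper value outside its range is refused whole. The fingers move at their own pace and stop on an object; "squeeze" is the grip in N (left out, the last holds). Time passes only in rows, so rows that repeat a pose let the fingers close. It gives the time, the measured TCP pose, the force, the opening and the grip force at its end, in the units of the state.
- read_state(): the state, without advancing time (a new reading comes with each control period).
- grab_frame(name): name is "side" or "top"; returns the picture (384x512x3 uint8, blue, green, red); there is no depth.
- calibration(name): a dict with "vertical_fov" (degrees; the focal length in pixels is half the picture's height over the tangent of half this angle, whatever the lens; pixels are square), "cx", "cy" (the principal point, pixels), "eye" and "rotation" of the camera in the world. Camera axes: x right, y up, looking along -z (the intrinsics and any distortion apply to the point x, -y, -z); pixel columns grow to the right and rows downward; lengths in mm; the calibration is good to about 2 mm. A picture is of the moment at which its call begins. calibration takes no time and is no camera call.
- close_job(): hands the job in; it is judged then, once.
The state is a dict: "time_s": time; "qpos": joint angles; "qvel": joint speeds; "joint_efforts": joint torques, N m; "tcp_pos": TCP position; "ee_rot": TCP orientation; "ft_force": force on the tool from outside, world axes, zero at the start; "wrist_torque": the same for the moment, N m; "finger_gap": opening from 0.0 (shut) to 1.0 (fully open); "finger_force": force on a finger pad.
Only numpy, scipy, OpenCV 4.12 (cv2) and the standard library are available. Lean on these libraries where they do the work, as an engineer would, in place of code of your own. Each camera call takes 0.05 s, during which the arm holds its last target. There are 200 camera calls.

## Working session

There is one attempt and no reset: what is moved stays moved. The work goes in short steps, Python scripts to look and compute and a tool call to move; the robot and the scene stay as the last step left them, time stands still between calls to the robot, and variables do not carry over. Pictures are saved under pics/ and viewed, at most 10 in all, crops included, and the job is handed in when it is done.

Besides the shell and the picture viewer there is one more tool, called as a command line: name --argument value ..., lists and objects as JSON in quotes. play_rows: Moves the arm, as the interface text tells. Its arguments: {"type":"object","properties":{"targets":{"type":"array","items":{"type":"array"}},"squeeze":{"type":"number"}},"required":["targets"]}

```bash
mkdir -p pics
python3 - <<'E'
from bench import *
import cv2
for n in("side","top"):
    c=calibration(n);print(n,c)
    cv2.imwrite(f"pics/{n}0.png",cv2.resize(grab_frame(n),(800,600),interpolation=cv2.INTER_CUBIC))
s=read_state();print(s['tcp_pos'],s['ee_rot'],s['time_s'])
E
```

```text
side {'vertical_fov': 51.53585096956019, 'cx': 252.875957510577, 'cy': 193.8932697611946, 'eye': array([ 385.75475571, -670.91985286,  772.69025326]), 'rotation': array([[ 0.9848473 ,  0.104068  , -0.13872867],
       [-0.17262956,  0.66474819, -0.72684859],
       [ 0.01657795,  0.73978355,  0.67264067]])}
top {'vertical_fov': 47.977621498647856, 'cx': 252.001204522339, 'cy': 188.98720545129083, 'eye': array([ 446.40345077,   45.81913604, 1214.91902103]), 'rotation': array([[-0.01936362,  0.99789974, -0.06181551],
       [-0.99980857, -0.01949997, -0.00160325],
       [-0.00280528,  0.06177263,  0.99808631]])}
[173.36784956 521.74931786 230.64574438] [[-9.49005076e-01  3.15260594e-01 -3.50647812e-04]
 [ 3.15260787e-01  9.49004367e-01 -1.16106963e-03]
 [-3.32731940e-05 -1.21240647e-03 -9.99999264e-01]] 0.1
```

View pics/side0.png

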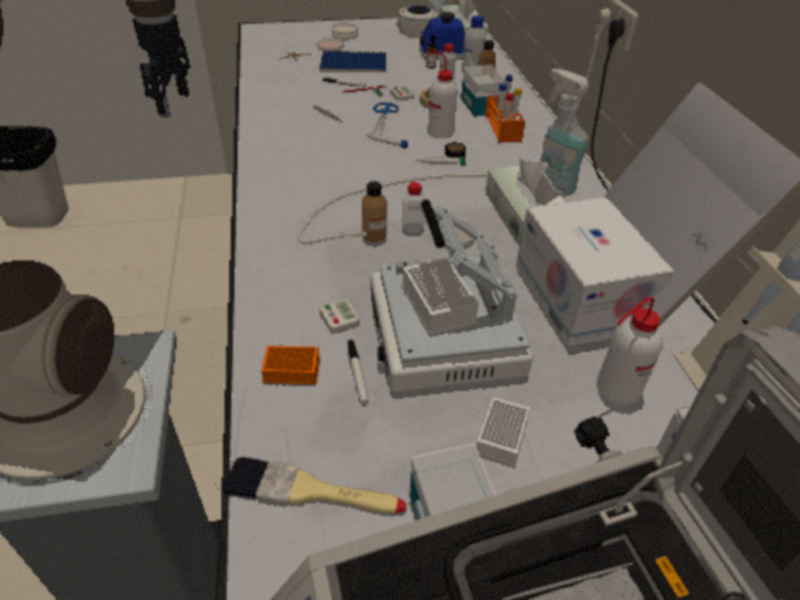

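View pics/top0.png

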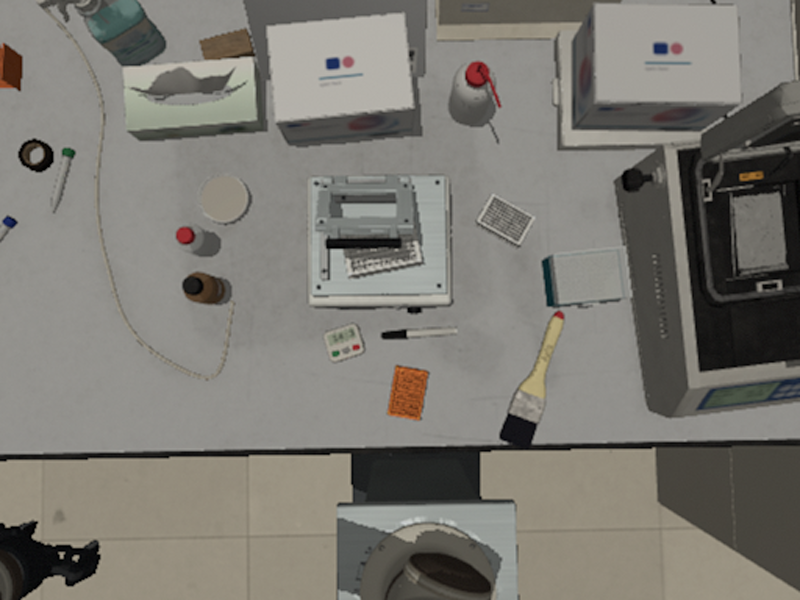

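The top view shows the shaker around (380,240) with the plate under the raised frame at about (385,258) and the handle bar at (363,243). The timer is at (343,342) and the marker at (420,332). I'll enlarge both views.

Run:
```python
from bench import *
import cv2
t=grab_frame("top");s=grab_frame("side")
cv2.imwrite("pics/t1.png",cv2.resize(t[105:205,190:300],None,fx=6,fy=6,interpolation=cv2.INTER_CUBIC)) 
cv2.imwrite("pics/s1.png",cv2.resize(s[120:255,230:345],None,fx=4.4,fy=4.4,interpolation=cv2.INTER_CUBIC))
```

```text
(no output)
```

View pics/t1.png

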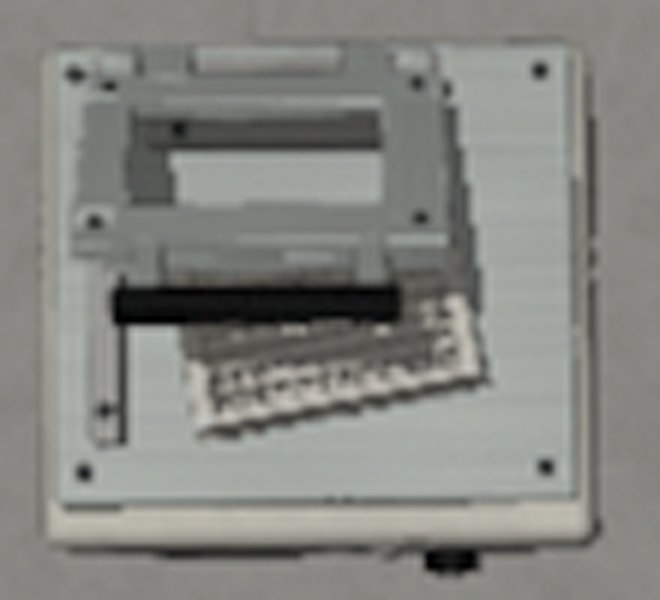

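View pics/s1.png

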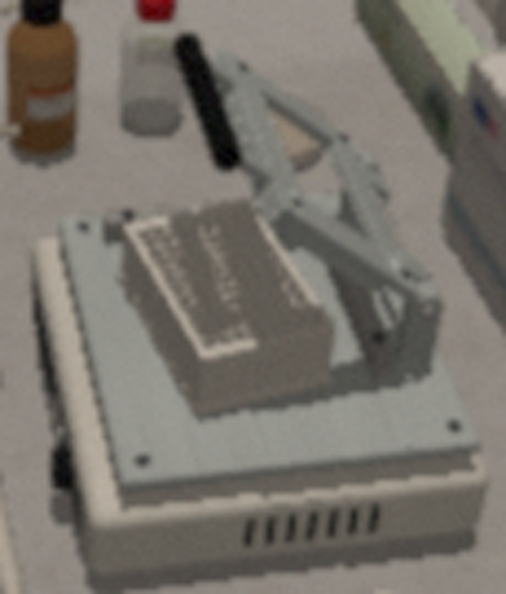

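In the top crop, the platform's corners are at (57,45), (570,46), (577,498) and (58,500). The plate's front top corners are at (200,430) and (482,378). In the side crop, its top corners are at (125,225), (203,357) and (325,305).

```bash
cat > h.py <<'E'
from bench import *
import numpy as np
C={n:calibration(n) for n in("top","side")}
def ray(n,u,v,z):
    c=C[n];f=192/np.tan(np.radians(c["vertical_fov"]/2))
    d=np.array(c["rotation"])@np.array([(u-c["cx"])/f,-(v-c["cy"])/f,-1.])
    e=np.array(c["eye"]);return (e+d*(z-e[2])/d[2])[:2]
def proj(n,p):
    c=C[n];f=192/np.tan(np.radians(c["vertical_fov"]/2))
    q=(np.array(p,float)-c["eye"])@np.array(c["rotation"])
    return np.array([c["cx"]-f*q[0]/q[2],c["cy"]+f*q[1]/q[2]])
T=lambda u,v,z:ray("top",190+u/6-.4,105+v/6-.4,z)
S=lambda u,v,z:ray("side",230+u/4.4-.4,120+v/4.4-.4,z)
E
python3 - <<'E'
from h import *
np.set_printoptions(precision=1,suppress=True)
print("plat top");P=[T(*p,75) for p in((57,45),(570,46),(577,498),(58,500))];print(np.array(P),np.mean(P,0))
print("screws",np.array([T(*p,75) for p in((74,72),(540,70),(545,467),(84,472))]))
print("plat side FL FR RR",np.array([S(*p,75) for p in((62,220),(122,487),(478,447))]))
print("screws side FL FR RR",np.array([S(*p,75) for p in((83,227),(142,460),(455,426))]))
print("plate top: FL FR RR",np.array([T(*p,119) for p in((198,432),(480,378),(464,293))]))
print("plate side FL FR RR; bottomFR",np.array([S(*p,119) for p in((125,225),(203,357),(325,305))]),S(197,415,75))
print("handle top",[T(*p,227) for p in((113,304),(400,304))])
print("handle side",[S(*p,227) for p in((187,42),(228,160))])
E
```

```text
plat top
[[726.  185.3]
 [721.  -43.5]
 [518.9 -41.8]
 [522.5 187.2]] [622.1  71.8]
screws [[713.6 177.8]
 [710.4 -29.9]
 [532.9 -28. ]
 [534.7 175.6]]
plat side FL FR RR [[521.7 186.3]
 [517.9 -44.9]
 [718.1 -46.6]]
screws side FL FR RR [[533.7 177.4]
 [532.4 -27. ]
 [710.7 -28.9]]
plate top: FL FR RR [[547.4 121.9]
 [568.1   1.6]
 [604.6   7.6]]
plate side FL FR RR; bottomFR [[549.3 121.9]
 [570.6   2.9]
 [648.   34.1]] [569.5   2.2]
handle top [array([587.4, 146.3]), array([585.3,  36.1])]
handle side [array([586.9, 147.2]), array([584.9,  35.5])]
```

```bash
cat >> h.py <<'E'
from scipy.spatial.transform import Rotation as Ro
def orient(lean,yaw=-0.013):
    s,c=np.sin(np.radians(lean)),np.cos(np.radians(lean))
    return Ro.from_euler('z',yaw).as_matrix()@np.array([[-c,0,s],[0,1,0],[-s,0,-c]])
def rel(p0,R0,p,R):
    return np.degrees(Ro.from_matrix(np.array(R0).T@R).as_rotvec()).round(2),(np.array(R0).T@(np.array(p)-p0)/10).round(2)
E
python3 - <<'E'
from h import *
R0=read_state()['ee_rot'];p0=[173.4,521.9,231.3]
for p,l in(((330,280,250),20),((470,75,170),40)):print(rel(p0,R0,p,orient(l)))
E
```

```text
(array([ -3.12, -19.85, -17.45]), array([-22.49, -18.02,  -1.85]))
(array([ -6.2 , -39.68, -16.89]), array([-42.24, -33.05,   6.16]))
```

play_rows --targets '[[[-3.1, -19.9, -17.4], [-22.5, -18.0, -1.9], -0.3], [[-3.1, -19.9, -17.4], [-22.5, -18.0, -1.9], -0.3], [[-3.1, -19.9, -17.4], [-22.5, -18.0, -1.9], -0.3], [[-3.1, -19.9, -17.4], [-22.5, -18.0, -1.9], -0.3], [[-6.2, -39.7, -16.9], [-42.2, -33.0, 6.2], -0.3], [[-6.2, -39.7, -16.9], [-42.2, -33.0, 6.2], -0.3], [[-6.2, -39.7, -16.9], [-42.2, -33.0, 6.2], -0.3], [[-6.2, -39.7, -16.9], [-42.2, -33.0, 6.2], -0.3]]'

```text
time_s: 1.2
tcp_pos: [440.8, 120.9, 183.0]
ee_rot: [[-0.767, 0.012, 0.642], [0.009, 1.0, -0.007], [-0.642, 0.0, -0.767]]
ft_force: [0.0, 1.9, -0.0]
finger_gap: 0.652
finger_force: 0.0
```

Run:
```python
from h import *
s=read_state();print(s['tcp_pos'])
for p in((500,75,130),(523,75,88)):print(rel(s['tcp_pos'],s['ee_rot'],p,orient(40)))
```

```text
[440.80492479 120.87355879 183.04033128]
(array([ 0.06, -0.07,  0.05]), array([-1.18, -4.52,  7.9 ]))
(array([ 0.06, -0.07,  0.05]), array([-0.24, -4.49, 12.6 ]))
```

play_rows --targets '[[[0, 0, 0], [-1.2, -4.5, 7.9], -0.3], [[0, 0, 0], [-1.2, -4.5, 7.9], -0.3], [[0, 0, 0], [-0.7, -4.5, 10.2], -0.3], [[0, 0, 0], [-0.2, -4.5, 12.0], -0.3], [[0, 0, 0], [-0.2, -4.5, 12.6], -0.3], [[0, 0, 0], [-0.2, -4.5, 12.6], -0.3]]'

```text
time_s: 1.95
tcp_pos: [522.2, 75.9, 88.8]
ee_rot: [[-0.767, 0.013, 0.641], [0.011, 1.0, -0.008], [-0.641, 0.0, -0.767]]
ft_force: [-0.2, 0.2, 1.2]
finger_gap: 0.651
finger_force: 0.0
```

Run:
```python
from h import *
import cv2
s=read_state();print(s['tcp_pos'],s['ft_force'])
cv2.imwrite("pics/s2.png",cv2.resize(grab_frame("side")[120:255,215:345],None,fx=4.4,fy=4.4,interpolation=cv2.INTER_CUBIC))
```

```text
[522.17179667  75.94205163  88.77937152] [-0.22452034  0.18239522  1.18186558]
```

View pics/s2.png

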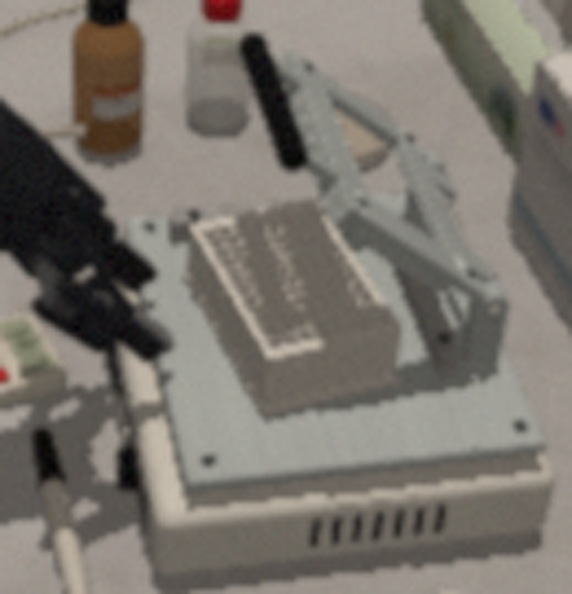

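The tips hang just over the platform's front, at (165,345), in front of the plate. Now I'll push.

play_rows --targets '[[[0, 0, 0], [-0.13, 0.01, 0.63], -0.3], [[0, 0, 0], [-0.51, 0.01, 0.95], -0.3], [[0, 0, 0], [-0.89, 0.02, 1.27], -0.3], [[0, 0, 0], [-1.27, 0.03, 1.59], -0.3], [[0, 0, 0], [-1.66, 0.03, 1.91], -0.3], [[0, 0, 0], [-2.04, 0.04, 2.23], -0.3], [[0, 0, 0], [-2.42, 0.05, 2.55], -0.3], [[0, 0, 0], [-2.81, 0.05, 2.87], -0.3]]'

```text
time_s: 3.0
tcp_pos: [562.5, 75.9, 84.7]
ee_rot: [[-0.767, 0.013, 0.641], [0.011, 1.0, -0.008], [-0.641, 0.0, -0.767]]
ft_force: [-1.5, 0.7, 0.5]
finger_gap: 0.653
finger_force: 0.6
```

play_rows --targets '[[[0, 0, 0], [-0.3, 0, 0.25], -0.3], [[0, 0, 0], [-0.6, 0.01, 0.5], -0.3], [[0, 0, 0], [-0.9, 0.01, 0.75], -0.3], [[0, 0, 0], [-1.1, 0.02, 0.92], -0.3], [[0, 0, 0], [-1.1, 0.02, 0.92], -0.3]]'

```text
time_s: 3.62
tcp_pos: [576.7, 75.8, 84.8]
ee_rot: [[-0.767, 0.014, 0.641], [0.011, 1.0, -0.009], [-0.642, 0.0, -0.767]]
ft_force: [0.6, 0.5, 0.6]
finger_gap: 0.655
finger_force: 0.0
```

play_rows --targets '[[[0, 0, 0], [-0.15, 0, 0.13], -0.3], [[0, 0, 0], [-0.31, 0, 0.26], -0.3], [[0, 0, 0], [-0.46, 0.01, 0.38], -0.3], [[0, 0, 0], [-0.61, 0.01, 0.51], -0.3], [[0, 0, 0], [-0.61, 0.01, 0.51], -0.3]]'

```text
time_s: 4.25
tcp_pos: [584.7, 75.8, 84.9]
ee_rot: [[-0.767, 0.014, 0.642], [0.011, 1.0, -0.008], [-0.642, 0.0, -0.767]]
ft_force: [0.4, 0.8, -0.2]
finger_gap: 0.653
finger_force: 0.0
```

Run:
```python
from h import *
import cv2
s=read_state();print(s['tcp_pos'],s['ft_force'])
a=grab_frame("top")[105:205,190:300];b=grab_frame("side")[120:220,235:345]
cv2.imwrite("pics/ts3.png",cv2.resize(np.vstack([a,b]),None,fx=3,fy=3,interpolation=cv2.INTER_CUBIC))
```

```text
[584.6887281   75.83978295  84.85599923] [ 0.40203831  0.79730488 -0.17167805]
```

View pics/ts3.png

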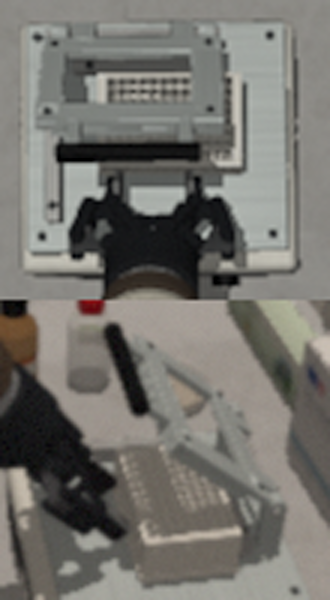

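The plate is now square, with its front-right corner at (240,168) in the top part of the picture. I'll keep going until the force shows the rear fence.

play_rows --targets '[[[0, 0, 0], [-0.15, 0, 0.13], -0.3], [[0, 0, 0], [-0.31, 0, 0.26], -0.3], [[0, 0, 0], [-0.31, 0, 0.26], -0.3]]'

```text
time_s: 4.72
tcp_pos: [588.7, 75.8, 84.9]
ee_rot: [[-0.767, 0.014, 0.642], [0.011, 1.0, -0.008], [-0.642, 0.0, -0.767]]
ft_force: [-1.0, -0.3, 0.7]
finger_gap: 0.65
finger_force: 0.2
```

play_rows --targets '[[[0, 0, 0], [-0.12, 0, 0.1], -0.3], [[0, 0, 0], [-0.23, 0, 0.19], -0.3], [[0, 0, 0], [-0.23, 0, 0.19], -0.3]]'

```text
time_s: 5.1
tcp_pos: [589.6, 75.6, 84.4]
ee_rot: [[-0.769, 0.013, 0.639], [0.01, 1.0, -0.009], [-0.639, -0.0, -0.77]]
ft_force: [-42.5, -2.0, 23.5]
finger_gap: 0.649
finger_force: 21.4
```

Rear fence reached. I'll back off, shut the gripper and go round to the right side.

Run:
```python
from h import *
p0=[591,75.8,85];R0=orient(40)
for p,l in(((535,75,110),40),((535,-35,135),45),((620,-35,120),45),((620,-30,89),45)):print(rel(p0,R0,p,orient(l)))
```

```text
(array([0., 0., 0.]), array([ 2.68, -0.15, -5.51]))
(array([-0., -5., -0.]), array([  0.97, -11.15,  -7.34]))
(array([-0., -5., -0.]), array([ -4.58, -11.04,  -0.72]))
(array([-0., -5., -0.]), array([ -2.58, -10.54,   1.65]))
```

play_rows --targets '[[[0, 0, 0], [1.8, 0, -1.5], -0.3], [[0, 0, 0], [2.7, -0.1, -5.5], 0.4], [[0, -5, 0], [1.0, -11.1, -7.3], 1], [[0, -5, 0], [1.0, -11.1, -7.3], 1], [[0, -5, 0], [1.0, -11.1, -7.3], 1], [[0, -5, 0], [-4.6, -11.0, -0.7], 1], [[0, -5, 0], [-4.6, -11.0, -0.7], 1], [[0, -5, 0], [-4.6, -11.0, -0.7], 1]]'

```text
time_s: 6.1
tcp_pos: [621.5, -33.7, 117.8]
ee_rot: [[-0.71, 0.013, 0.704], [0.009, 1.0, -0.008], [-0.704, 0.001, -0.71]]
ft_force: [-0.6, -0.0, -0.8]
finger_gap: -0.001
finger_force: 0.0
```

Run:
```python
from h import *
s=read_state();print(s['tcp_pos'],s['ft_force'],s['finger_gap'])
for p in((620,-30,89),(620,-15,89),(620,0,89)):print(rel(s['tcp_pos'],s['ee_rot'],p,orient(45)))
```

```text
[621.45051423 -33.73701668 117.7507599 ] [-0.59770046 -0.00645254 -0.82104958] -0.0012968017949679426
(array([ 0.05, -0.27, -0.01]), array([2.13, 0.37, 1.94]))
(array([ 0.05, -0.27, -0.01]), array([2.14, 1.87, 1.92]))
(array([ 0.05, -0.27, -0.01]), array([2.16, 3.37, 1.91]))
```

play_rows --targets '[[[0, 0, 0], [1.1, 0.2, 1.0], 1], [[0, 0, 0], [2.13, 0.37, 1.94], 1], [[0, 0, 0], [2.13, 0.8, 1.93], 1], [[0, 0, 0], [2.13, 1.2, 1.93], 1], [[0, 0, 0], [2.14, 1.6, 1.92], 1], [[0, 0, 0], [2.14, 2.0, 1.92], 1], [[0, 0, 0], [2.15, 2.4, 1.92], 1], [[0, 0, 0], [2.15, 2.8, 1.92], 1]]'

```text
time_s: 7.1
tcp_pos: [619.8, -6.7, 91.4]
ee_rot: [[-0.708, 0.014, 0.706], [0.01, 1.0, -0.01], [-0.706, 0.0, -0.708]]
ft_force: [-0.8, -3.6, 2.0]
finger_gap: 0.002
finger_force: 2.1
```

play_rows --targets '[[[0, 0, 0], [0, 0.4, 0], 1], [[0, 0, 0], [0, 0.8, 0], 1], [[0, 0, 0], [0.01, 1.1, 0], 1], [[0, 0, 0], [0.01, 1.3, 0], 1], [[0, 0, 0], [0.01, 1.3, 0], 1]]'

```text
time_s: 7.72
tcp_pos: [619.8, 6.5, 91.1]
ee_rot: [[-0.708, 0.013, 0.706], [0.01, 1.0, -0.009], [-0.706, 0.001, -0.708]]
ft_force: [-0.8, -3.4, 4.6]
finger_gap: -0.002
finger_force: 2.9
```

play_rows --targets '[[[0, 0, 0], [-0.2, 0.1, -0.2], 1], [[0, 0, 0], [-0.2, 0.4, -0.2], 1], [[0, 0, 0], [-0.2, 0.6, -0.2], 1], [[0, 0, 0], [-0.2, 0.6, -0.2], 1]]'

```text
time_s: 8.22
tcp_pos: [619.5, 12.8, 93.1]
ee_rot: [[-0.709, 0.013, 0.705], [0.01, 1.0, -0.009], [-0.705, 0.001, -0.709]]
ft_force: [0.1, -0.5, 0.1]
finger_gap: 0.001
finger_force: 0.2
```

play_rows --targets '[[[0, 0, 0], [0, 0.1, 0], 1], [[0, 0, 0], [0, 0.2, 0], 1], [[0, 0, 0], [0, 0.2, 0], 1]]'

```text
time_s: 8.6
tcp_pos: [619.7, 14.5, 93.5]
ee_rot: [[-0.708, 0.013, 0.706], [0.01, 1.0, -0.009], [-0.706, 0.001, -0.708]]
ft_force: [0.3, -0.8, -0.7]
finger_gap: 0.003
finger_force: 0.3
```

play_rows --targets '[[[0, 0, 0], [0, 0.15, 0], 1], [[0, 0, 0], [0, 0.3, 0], 1], [[0, 0, 0], [0, 0.3, 0], 1]]'

```text
time_s: 8.98
tcp_pos: [619.8, 17.5, 93.6]
ee_rot: [[-0.708, 0.013, 0.706], [0.01, 1.0, -0.009], [-0.706, 0.001, -0.708]]
ft_force: [-0.1, -0.6, -1.3]
finger_gap: -0.002
finger_force: 0.3
```

play_rows --targets '[[[0, 0, 0], [0, 0.1, 0], 1], [[0, 0, 0], [0, 0.2, 0], 1], [[0, 0, 0], [0, 0.2, 0], 1]]'

```text
time_s: 9.35
tcp_pos: [619.9, 18.9, 93.8]
ee_rot: [[-0.708, 0.015, 0.706], [0.01, 1.0, -0.011], [-0.706, -0.0, -0.708]]
ft_force: [-0.8, -4.8, 0.3]
finger_gap: -0.004
finger_force: 2.5
```

play_rows --targets '[[[0, 0, 0], [0, 0.1, 0], 1], [[0, 0, 0], [0, 0.15, 0], 1], [[0, 0, 0], [0, 0.15, 0], 1]]'

```text
time_s: 9.72
tcp_pos: [620.1, 19.0, 94.2]
ee_rot: [[-0.708, 0.017, 0.706], [0.011, 1.0, -0.014], [-0.707, -0.002, -0.708]]
ft_force: [-2.6, -10.7, 2.3]
finger_gap: -0.001
finger_force: 6.2
```

Run:
```python
from h import *
import cv2
s=read_state();print(s['tcp_pos'],s['ft_force'])
a=grab_frame("top")[105:205,190:300];b=grab_frame("side")[120:220,235:345]
cv2.imwrite("pics/ts4.png",cv2.resize(np.vstack([a,b]),None,fx=3,fy=3,interpolation=cv2.INTER_CUBIC))
```

```text
[620.08062893  19.00856848  94.18624384] [ -2.64865918 -10.65410196   2.2630167 ]
```

View pics/ts4.png

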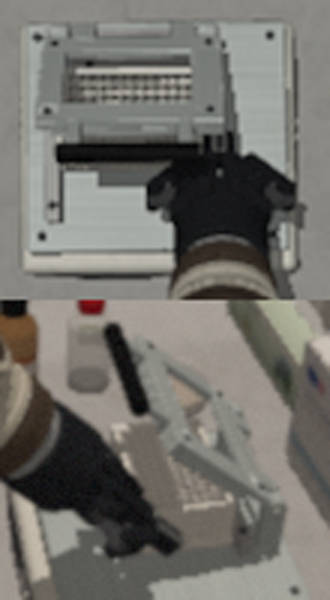

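The side push has hit the left fence: TCP y stopped at 19.0 while the force rose to 11 N. The frame is still raised. I'll retreat and give the front a second push to confirm the rear seating.

Run:
```python
from h import *
p0=[620,20.5,94];R0=orient(45)
for p,l in(((620,-20,95),45),((540,-20,125),45),((545,93,110),40),((565,93,85),40)):print(rel(p0,R0,p,orient(l)))
```

```text
(array([0., 0., 0.]), array([-0.11, -4.05, -0.03]))
(array([0., 0., 0.]), array([ 3.43, -4.15, -7.81]))
(array([0., 5., 0.]), array([ 4.24,  7.15, -6.5 ]))
(array([0., 5., 0.]), array([ 4.59,  7.18, -3.32]))
```

play_rows --targets '[[[0, 0, 0], [-0.1, -3.0, 0], 1], [[0, 0, 0], [-0.1, -4.0, 0], 1], [[0, 0, 0], [3.4, -4.2, -7.8], 0.5], [[0, 0, 0], [3.4, -4.2, -7.8], -0.3], [[0, 5, 0], [4.2, 7.1, -6.5], -0.3], [[0, 5, 0], [4.2, 7.1, -6.5], -0.3], [[0, 5, 0], [4.2, 7.1, -6.5], -0.3], [[0, 5, 0], [4.6, 7.2, -3.3], -0.3]]'

```text
time_s: 10.82
tcp_pos: [566.0, 95.0, 87.0]
ee_rot: [[-0.764, 0.011, 0.645], [0.01, 1.0, -0.006], [-0.645, 0.002, -0.764]]
ft_force: [0.7, 0.0, 0.1]
finger_gap: 0.653
finger_force: 0.0
```

Run:
```python
from h import *
s=read_state();print(s['tcp_pos'],s['ft_force'],s['finger_gap'])
for p in((565,93,85),(580,93,85),(586,93,85),(588,93,85)):print(rel(s['tcp_pos'],s['ee_rot'],p,orient(40)))
```

```text
[566.04796868  95.04009949  87.04361049] [0.67329416 0.04770098 0.12077681] 0.6532713426814164
(array([0.15, 0.15, 0.02]), array([ 0.21, -0.21,  0.09]))
(array([0.15, 0.15, 0.02]), array([-0.94, -0.19,  1.06]))
(array([0.15, 0.15, 0.02]), array([-1.4 , -0.18,  1.44]))
(array([0.15, 0.15, 0.02]), array([-1.55, -0.18,  1.57]))
```

play_rows --targets '[[[0, 0, 0], [-0.3, 0, 0.5], -0.3], [[0, 0, 0], [-0.7, 0, 0.85], -0.3], [[0, 0, 0], [-1.0, 0, 1.1], -0.3], [[0, 0, 0], [-1.25, 0, 1.3], -0.3], [[0, 0, 0], [-1.5, 0, 1.5], -0.3], [[0, 0, 0], [-1.6, 0, 1.6], -0.3], [[0, 0, 0], [-1.6, 0, 1.6], -0.3]]'

```text
time_s: 11.7
tcp_pos: [587.5, 93.3, 82.5]
ee_rot: [[-0.767, 0.014, 0.641], [0.011, 1.0, -0.008], [-0.641, 0.0, -0.767]]
ft_force: [0.3, -0.4, 0.6]
finger_gap: 0.647
finger_force: 0.0
```

play_rows --targets '[[[0, 0, 0], [-0.08, 0, 0.06], -0.3], [[0, 0, 0], [-0.08, 0, 0.06], -0.3]]'

```text
time_s: 11.95
tcp_pos: [588.5, 93.3, 82.6]
ee_rot: [[-0.767, 0.014, 0.641], [0.011, 1.0, -0.008], [-0.641, 0.0, -0.767]]
ft_force: [-1.1, -1.0, 0.1]
finger_gap: 0.651
finger_force: 0.0
```

play_rows --targets '[[[0, 0, 0], [-0.08, 0, 0.06], -0.3], [[0, 0, 0], [-0.15, 0, 0.13], -0.3], [[0, 0, 0], [-0.15, 0, 0.13], -0.3]]'

```text
time_s: 12.32
tcp_pos: [589.5, 93.3, 82.3]
ee_rot: [[-0.768, 0.013, 0.64], [0.01, 1.0, -0.008], [-0.64, -0.0, -0.768]]
ft_force: [-21.9, -1.0, 11.4]
finger_gap: 0.653
finger_force: 10.7
```

Seated against both fences. Next I'll retreat and go above the handle.

Run:
```python
from h import *
p0=[591,93.3,83];R0=orient(40)
for p,l in(((515,93,110),40),((515,93,265),0),((585,89,265),0)):print(rel(p0,R0,p,orient(l)))
p0=np.array([585,89,265]);R0=orient(0)
for t in(.75,.7,.6,.5,.4,.3,.2,.1,.05,0):
    p=[704.2-160*np.cos(t)+4*np.sin(t),89,119+160*np.sin(t)+4*np.cos(t)+8];print(t,np.round(p,1),rel(p0,R0,p,R0)[1])
```

```text
(array([0., 0., 0.]), array([ 4.09, -0.13, -6.95]))
(array([-0., 40.,  0.]), array([ -5.88,  -0.13, -18.83]))
(array([-0., 40.,  0.]), array([-11.24,  -0.44, -14.32]))
0.75 [589.9  89.  239. ] [-0.49  0.01  2.6 ]
0.7 [584.4  89.  233.1] [ 0.06 -0.    3.19]
0.6 [574.4  89.  220.6] [ 1.06 -0.01  4.44]
0.5 [565.7  89.  207.2] [ 1.93 -0.03  5.78]
0.4 [558.4  89.  193. ] [ 2.66 -0.03  7.2 ]
0.3 [552.5  89.  178.1] [ 3.25 -0.04  8.69]
0.2 [548.2  89.  162.7] [ 3.68 -0.05 10.23]
0.1 [545.4  89.  147. ] [ 3.96 -0.05 11.8 ]
0.05 [544.6  89.  139. ] [ 4.04 -0.05 12.6 ]
0 [544.2  89.  131. ] [ 4.08 -0.05 13.4 ]
```

play_rows --targets '[[[0, 0, 0], [2.0, -0.1, -3.5], -0.3], [[0, 0, 0], [4.1, -0.1, -7.0], 0.3], [[0, 40, 0], [-5.9, -0.1, -18.8], 1], [[0, 40, 0], [-5.9, -0.1, -18.8], 1], [[0, 40, 0], [-5.9, -0.1, -18.8], 1], [[0, 40, 0], [-5.9, -0.1, -18.8], 1], [[0, 40, 0], [-11.2, -0.4, -14.3], 1], [[0, 40, 0], [-11.2, -0.4, -14.3], 1]]'

```text
time_s: 13.32
tcp_pos: [587.2, 89.2, 262.5]
ee_rot: [[-1.0, 0.014, -0.005], [0.014, 1.0, 0.0], [0.005, 0.0, -1.0]]
ft_force: [-0.1, 0.1, -0.6]
finger_gap: 0.001
finger_force: 0.0
```

Run:
```python
from h import *
import cv2
s=read_state();print(s['tcp_pos'],s['ee_rot'],s['ft_force'],s['finger_gap'])
print(rel(s['tcp_pos'],s['ee_rot'],(585,89,240),orient(0)))
a=grab_frame("top")[105:205,190:300];b=grab_frame("side")[120:220,235:345]
cv2.imwrite("pics/ts5.png",cv2.resize(np.vstack([a,b]),None,fx=3,fy=3,interpolation=cv2.INTER_CUBIC))
```

```text
[587.15447417  89.15785038 262.54824121] [[-9.99891869e-01  1.39199639e-02 -4.74185311e-03]
 [ 1.39185182e-02  9.99903076e-01  3.37746329e-04]
 [ 4.74609492e-03  2.71710240e-04 -9.99988700e-01]] [-0.0522189   0.11437514 -0.56940675] 0.0012556215436894478
(array([ 0.02, -0.27, -0.05]), array([ 0.2 , -0.02,  2.26]))
```

View pics/ts5.png

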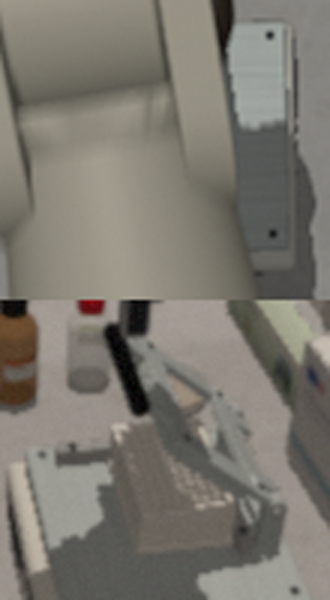

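The side view shows the plate in the corner and the fingertips above the handle at (135,330). I'll press along the arc.

play_rows --targets '[[[0, 0, 0], [0, 0, 1.5], 1], [[0, 0, 0], [0, 0, 2.5], 1], [[0, 0, 0], [0.1, 0, 3.2], 1], [[0, 0, 0], [0.5, 0, 3.8], 1], [[0, 0, 0], [1.0, 0, 4.4], 1], [[0, 0, 0], [1.5, 0, 5.1], 1], [[0, 0, 0], [1.9, 0, 5.8], 1], [[0, 0, 0], [1.9, 0, 5.8], 1]]'

```text
time_s: 14.42
tcp_pos: [565.2, 89.6, 205.4]
ee_rot: [[-1.0, 0.013, -0.002], [0.013, 1.0, 0.0], [0.002, 0.0, -1.0]]
ft_force: [-0.8, 0.4, 0.6]
finger_gap: 0.003
finger_force: 0.0
```

play_rows --targets '[[[0, 0, 0], [0.4, 0, 0.7], 1], [[0, 0, 0], [0.7, 0, 1.4], 1], [[0, 0, 0], [1.0, 0, 2.1], 1]]'

```text
time_s: 14.8
tcp_pos: [555.2, 89.7, 184.5]
ee_rot: [[-1.0, 0.014, -0.002], [0.014, 1.0, 0.0], [0.002, 0.0, -1.0]]
ft_force: [-1.2, 0.0, 3.2]
finger_gap: 0.002
finger_force: 0.8
```

Run:
```python
from h import *
import cv2
s=read_state();print(s['tcp_pos'],s['ft_force'])
b=grab_frame("side")[120:220,235:345]
cv2.imwrite("pics/s6.png",cv2.resize(b,None,fx=4,fy=4,interpolation=cv2.INTER_CUBIC))
```

```text
[555.21773731  89.67646166 184.47219045] [-1.24622569  0.0082721   3.20770745]
```

View pics/s6.png

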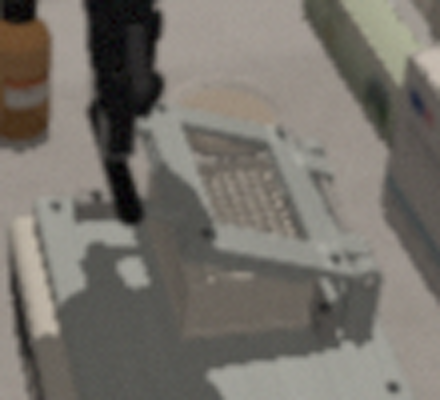

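The frame is following the fingers, with the handle at (125,205). Continuing down.

play_rows --targets '[[[0, 0, 0], [0.3, 0, 0.8], 1], [[0, 0, 0], [0.5, 0, 1.6], 1], [[0, 0, 0], [0.7, 0, 2.3], 1], [[0, 0, 0], [0.9, 0, 3.1], 1], [[0, 0, 0], [1.0, 0, 3.9], 1], [[0, 0, 0], [1.1, 0, 4.5], 1], [[0, 0, 0], [1.1, 0, 5.0], 1], [[0, 0, 0], [1.1, 0, 5.0], 1]]'

```text
time_s: 15.85
tcp_pos: [544.3, 89.8, 134.7]
ee_rot: [[-1.0, 0.014, -0.002], [0.014, 1.0, 0.0], [0.002, 0.0, -1.0]]
ft_force: [0.7, 0.1, -0.0]
finger_gap: 0.001
finger_force: 0.0
```

play_rows --targets '[[[0, 0, 0], [0, 0, 0.2], 1], [[0, 0, 0], [0, 0, 0.4], 1], [[0, 0, 0], [0, 0, 0.4], 1]]'

```text
time_s: 16.23
tcp_pos: [544.4, 89.9, 131.1]
ee_rot: [[-1.0, 0.014, -0.002], [0.014, 1.0, 0.0], [0.002, 0.0, -1.0]]
ft_force: [0.5, 0.6, -0.2]
finger_gap: 0.0
finger_force: 0.0
```

play_rows --targets '[[[0, 0, 0], [0, 0, 0.15], 1], [[0, 0, 0], [0, 0, 0.25], 1], [[0, 0, 0], [0, 0, 0.25], 1]]'

```text
time_s: 16.6
tcp_pos: [544.6, 89.9, 130.7]
ee_rot: [[-1.0, 0.014, 0.0], [0.014, 1.0, 0.001], [-0.0, 0.001, -1.0]]
ft_force: [-5.3, -0.3, 14.5]
finger_gap: -0.001
finger_force: 7.1
```

It stopped hard at TCP z 130.7, where 131 means shut. Lifting away.

play_rows --targets '[[[0, 0, 0], [0, 0, -3], 1], [[0, 0, 0], [3, 0, -9], 1], [[0, 0, 0], [10, 0, -14], 1], [[0, 0, 0], [20, 0, -16], 1], [[0, 0, 0], [20, 0, -16], 1], [[0, 0, 0], [20, 0, -16], 1], [[0, 0, 0], [20, 0, -16], 1]]'

```text
time_s: 17.48
tcp_pos: [345.1, 92.6, 289.1]
ee_rot: [[-1.0, 0.013, -0.0], [0.013, 1.0, 0.001], [0.0, 0.001, -1.0]]
ft_force: [0.4, 0.2, -0.2]
finger_gap: 0.002
finger_force: 0.0
```

Run:
```python
from h import *
import cv2
s=read_state();print(s['tcp_pos'],s['ft_force'],s['time_s'])
a=grab_frame("top")[105:205,190:300];b=grab_frame("side")[120:220,235:345]
cv2.imwrite("pics/ts7.png",cv2.resize(np.vstack([a,b]),None,fx=3,fy=3,interpolation=cv2.INTER_CUBIC))
```

```text
[345.07806153  92.61034227 289.06988294] [ 0.3886441   0.16406718 -0.19249822] 17.475
```

View pics/ts7.png

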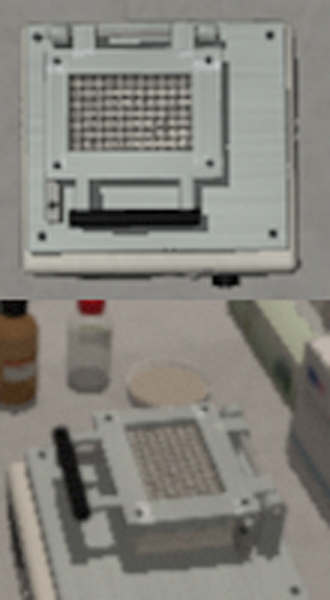

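The frame lies level over the plate with the handle down at (135,218), the wells are square in the window, and the robot is clear. Handing in.

```bash
python3 -c "
from bench import *
print(close_job())"
```

```text
the job is handed in; nothing more can be done
None
```

I pushed the plate against both fences, shut the hold-down frame over it, moved the arm clear and handed the job in at about 17.5 s; the hand-in returned no verdict.

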